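Connect the test gauge to the oil manifold's quick coupler

TASK

Fit the test gauge (the round-dialled fitting in the wooden rack) to the oil manifold's quick coupler: swing the dust cover aside, stand the gauge's plug in the coupler's mouth, press the sleeve's thumb pad all the way down so that the plug drops home, then let the sleeve spring back up to lock it. The sleeve must be left up until the plug stands in the mouth; leave the gauge fully home and locked, and do not knock the other things about.

Things in the scene. Friction and masses are not known exactly. Their poses are not given: they have to be found in the camera images.
- coupler: the oil manifold: a green block 110 x 170 x 45 mm (long side along its y) on a 140 x 190 x 8 mm foot, fixed to the bench. Origin: on the bench, under the coupler's axis; z up. The quick coupler, an upright steel tube 34 mm in outer diameter, stands at its middle, mouth up. The cover's post, 14 mm diameter, stands at y +55 mm
- riser_top (a point): top of the copper riser with a brass cock on the manifold, an obstacle: 32 mm in diameter, its top 170 mm above the bench, at x +35, y -60 mm in coupler, with a small lever reaching 50 mm towards -y
- coupler_mouth (a point): centre of the coupler's open mouth, 118 mm above the bench. Bore about 21.6 mm wide. With the sleeve up, two jaws close it 26 mm below the mouth: a plug stood in it rests on them, its collar about 14 mm above the mouth. With the sleeve over 10 mm down they open and the plug drops by its own weight until its collar sits on the mouth
- sleeve (a joint): how far (m) the coupler's sleeve is pulled back, straight down: 0 up (at rest), 0.012 fully down. A spring holds it up: pressing it takes about 8 N to start and 13 N fully down. It is a steel ring 49 mm in diameter round the tube, its top 7 mm below the mouth. With the plug fully home it springs back to 0; with the plug half in, it cannot
- sleeve_pad (a point): middle of the top face of the sleeve's thumb pad, a disc 32 mm in diameter and 10 mm thick, 75 mm from the coupler's axis towards -x of coupler, joined to the sleeve by a 14 mm wide bar whose top is 4 mm below the pad's top. 112 mm above the bench with the sleeve up; moves down with the sleeve
- cover (a joint): angle (rad) of the dust cover that swivels level over the mouth: 0 as closed, straight over the mouth; grows counter-clockwise seen from above, to 1.9 wide open. It stays where left (light friction); it clears the plug from about 0.7, head and fingers from about 1.2. A 4 mm disc 40 mm in diameter, 2 mm above the mouth, on a 16 mm wide arm
- cover_pivot (a point): the cover's vertical swivel axis, at y +55 mm in coupler, 122 mm above the bench; the cover's disc centre is 55 mm from it (towards -y of coupler when closed)
- cover_tab (a point): middle of the cover's upright tab, a round pin 12 mm in diameter standing on the middle of the cover's disc, from 124 to 152 mm above the bench (this point is 138 mm up). Opening, the tab first moves towards +x of coupler
- gauge_head (a point): centre of the test gauge's round head, the grip: a dark steel disc 40 mm in diameter, 28 mm high, with a white dial on top. z is its axis, up. About 0.22 kg. The head's underside is 17 mm above the collar's underside; the plug's tip is 72 mm below this point
- gauge_collar (a point): centre of the underside of the gauge's collar (28 mm diameter, 15.5 mm high), 31.5 mm below gauge_head. Below it is the plug: 20 mm in diameter, 40.5 mm long, with a chamfered tip and a groove for the jaws
- rack: wooden rack, a block 70 x 225 x 50 mm fixed on the bench, with three square holes 75 mm apart along its y, the middle one over its origin (underside centre). The gauge and two other fittings stand in them in any order, collars resting on its top, which is 50 mm above the bench; they simply lift out
- blank: other fitting in the rack: blanking plug with a steel T-bar 60 mm long, 32 mm above the rack's top; origin at its tip. Leave alone
- spout: other fitting in the rack: bent brass spout up to 60 mm above the rack's top, reaching 40 mm sideways towards its -x; origin at its tip. Leave alone
- oil_can: standing can, 56 mm diameter, 150 mm high, origin underneath. Leave alone
- spray: standing bottle with a blue cap, 54 mm diameter, 170 mm high, origin underneath. Leave alone
- socket: pipe socket standing on end, 48 mm diameter, 45 mm high, origin underneath. Leave alone
- nipple: short pipe standing on end, 34 mm diameter, 85 mm high, origin underneath. Leave alone
- tin: open tin, 76 mm diameter, 50 mm high, origin underneath. Leave alone
- wrench: wrench lying on the bench, 200 mm long. Leave alone
There are look-alikes about, which are no part of the job. Leave any blue look-alike of the coupler alone.

How it is judged:
On the way, in this order (a step that is already met when the one before it is completed fails the run):
1. the dust cover is swung aside, with the sleeve still up (value of joint cover above 0.7 rad and value of joint sleeve below 0.003 m), for 0.1 s.
2. the gauge's plug stands in the coupler's mouth, resting on the closed jaws, sleeve up (horizontal distance between gauge_collar and coupler_mouth below 0.007 m and z of gauge_collar in the frame of coupler_mouth between 0.01 and 0.0175 m and value of joint sleeve below 0.003 m), for 0.2 s.
3. the sleeve is pulled back with the plug in the mouth (value of joint sleeve above 0.0085 m and horizontal distance between gauge_collar and coupler_mouth below 0.008 m and z of gauge_collar in the frame of coupler_mouth below 0.018 m), for 0.1 s.
At the end, for the whole second after the job is handed in: The gauge's collar sits on the coupler's mouth (within 3.5 mm of centre and height), upright within 4 degrees, the sleeve is back up to within 2 mm of rest (so the jaws are in the groove), and the cover is left aside (0.7 rad or more) (distance between gauge_collar and coupler_mouth below 0.0035 m and angle between gauge_head's own z axis and vertical below 0.07 rad and value of joint sleeve below 0.002 m and value of joint cover above 0.7 rad); the robot touches nothing.
It fails at once if another loose thing is shifted by more than 40 mm (distance of any of blank, spout, oil_can, spray, socket, nipple, tin, wrench from where it was at the start of the episode above 0.04 m).
It fails at once if a standing can, bottle or pipe is knocked over (angle between any of oil_can, spray, nipple, socket, tin's own z axis and vertical above 0.6 rad).
It fails at once if the sleeve is pulled back before the gauge stands in the mouth (value of joint sleeve above 0.006 m and horizontal distance between gauge_collar and coupler_mouth above 0.015 m).
It also fails if it takes over 72 s, if anything falls off the work surface, if the arm or the gripper's body presses on something with over 40 N, if the wrist force passes 120 N, or if a joint passes its speed limit or range.

ROBOT

A 6-joint arm with a two-finger parallel gripper is mounted at the origin on the work surface. World frame = base frame: x ahead of the robot, y to its left, z up, the work surface at z = 0. Lengths are in m, angles in rad, forces in N, time in s.
With the tool pointing down it reaches from about 0.275 to 0.775 m from the base axis. Payload 14.6 kg.
Tool frame: the origin (TCP) lies at the very end of the fingers, on their centre line; the grasp point (between the pads) lies 19 mm behind it; z points along the fingers, y is the direction in which the jaws open and shut (so a half turn about z gives the same grasp; the last joint's range is limited). The gripper opens to 85 mm and grips with 20 to 120 N. Pads are 22 mm wide; open, the fingers measure 114 mm over their backs; the gripper's body (76 mm by 85 mm) begins 54 mm behind the grasp point. The pads swing forward as they close: fully open they stand 13 mm farther back than shut.
Start: joints at [-1.267, 0.263, -0.048, 1.259, 0, 1.415], TCP at [0.233, -0.471, 0.194] pointing down, gripper open.
Joint ranges: [-2.65, 2.65], [-0.89, 1.7], [-1.18, 1.37], [-2.13, 2.11], [-1.35, 1.29], [-3.14, 3.14]. Speed limits (rad/s): [1.89, 1.89, 2.57, 2.79, 3.14, 3.14].

INTERFACE

Orientations are given as [roll, pitch, yaw] about the fixed x, y, z axes, in that order (R = Rz(yaw) Ry(pitch) Rx(roll)).
In Python, from workcell import manip gives the robot as it stands.
- The arm moves only by the tool servo_tool, never from a script. Its argument "motion" is text: rows parted by semicolons, each of 5 numbers parted by spaces: the shift along the tool's x, y, z in cm, then the turn about the tool's z in degrees, then the gripper command: -1 is shut, 1 is fully open, values between are in proportion. In form: tx ty tz yaw hand; .... A call has 1 to 12 rows; each row shifts and turns the commanded pose from where the row before left it, along the tool's axes as they then stand; what a row does not reach is not made up. A row lasts 1/12 s, in which the tool goes at most 41.7 mm and 7.16 degrees, less where a joint would pass 70% of its speed; a pose out of reach is approached as far as the arm can. A call is refused whole if a number of a shift passes 4.17 or a number of a turn 7.16, either way. A call with a gripper value outside its range is refused whole. The fingers move at their own pace and stop on an object; "squeeze" is the grip in N (left out, the last holds). Time passes only in rows, so rows that do not move let the fingers close. It gives the time, the measured TCP pose, the force and the opening at its end, in the units of the state.
- manip.observe(): the state, without advancing time (a new reading comes with each control period).
- manip.snapshot(name): name is "side" or "top" or "wrist"; returns the picture (480x640x3 uint8, blue, green, red); there is no depth.
- manip.camera_info(name): a dict with "fov_y" (degrees; the focal length in pixels is half the picture's height over the tangent of half this angle, whatever the lens; pixels are square), "cx", "cy" (the principal point, pixels), "rvec" (rotation vector, rad) and "tvec" (3), from world to camera coordinates, as OpenCV has them. Camera axes: x right, y down, z forward; pixel columns grow to the right and rows downward; lengths in m; the calibration is good to about 2 mm. A picture is of the moment at which its call begins: read the wrist's pose just before it. camera_info takes no time and is no camera call; for the wrist camera it gives the pose at the moment of the call.
- manip.close_job(): hands the job in, once; it reports no verdict.
The state is a dict: "time": time; "joint_positions": joint angles; "joint_velocities": joint speeds; "effort": joint torques, N m; "position": TCP position; "tcp_rot": TCP orientation; "ft_force": force on the tool from outside, world axes, zero at the start; "ft_torque": the same for the moment, N m; "width": finger opening in m.
Only numpy, scipy, OpenCV 4.12 (cv2) and the standard library are available. Lean on these libraries where they do the work, as an engineer would, in place of code of your own. Each camera call takes 0.05 s, during which the arm holds its last target. There are 200 camera calls.

## Working session

There is one attempt and no reset: what is moved stays moved. The work goes in short steps, Python scripts to look and compute and a tool call to move; the robot and the scene stay as the last step left them, time stands still between calls to the robot, and variables do not carry over. Pictures are saved under pics/ and viewed, about 8 in all and at most 12, crops included, and the job is handed in when it is done.

Besides the shell and the picture viewer there is one more tool, called after "Request:" as name(argument=value, ...) on one line, values as JSON. servo_tool: Moves the arm, as the interface text tells. Its arguments: {"type":"object","properties":{"motion":{"type":"string"},"squeeze":{"type":"number"}},"required":["motion"]}

```bash
mkdir -p pics; cat > h.py <<'E'
import numpy as np, cv2
from workcell import manip
def cam(n):
    c=manip.camera_info(n); f=240/np.tan(np.radians(c['fov_y'])/2)
    K=np.array([[f,0,c['cx']],[0,f,c['cy']],[0,0,1]]); R=cv2.Rodrigues(np.array(c['rvec'],float))[0]
    return K,R,np.array(c['tvec'],float).ravel(),c
def ray(C,uv):
    K,R,t,_=C; d=R.T@np.linalg.solve(K,[uv[0],uv[1],1.]); return -R.T@t,d
def onz(C,uv,z):
    o,d=ray(C,uv); return o+d*(z-o[2])/d[2]
def proj(C,p):
    K,R,t,_=C; q=K@(R@np.array(p,float)+t); return q[:2]/q[2]
def snap(n,f):
    C=cam(n); im=np.array(manip.snapshot(n)); cv2.imwrite('pics/'+f,im); return C,im
E
python3 - <<'E'
from h import *
for n in('top','side'):
    C,im=snap(n,n+'0.png'); print(n,C[3],ray(C,(320,240)))
print(manip.observe())
E
```

```text
top {'fov_y': 52.48783346743685, 'cx': 324.90830221441746, 'cy': 242.2239660211548, 'rvec': array([ 2.13908316, -2.17115692,  0.16715642]), 'tvec': array([0.01302768, 0.54690554, 0.91571031])} (array([0.41354728, 0.01955289, 0.98305498]), array([ 0.14459142, -0.00535304, -0.98953888]))
side {'fov_y': 45.17271673153549, 'cx': 317.0725753060901, 'cy': 241.28551414353686, 'rvec': array([ 0.91438052, -2.4003048 ,  1.20128358]), 'tvec': array([0.40033783, 0.29666131, 1.07107382])} (array([-0.13820738,  0.77849205,  0.87768234]), array([ 0.51896502, -0.6077696 , -0.60110077]))
{'time': 0.1, 'joint_positions': array([-1.26729330e+00,  2.63456466e-01, -4.88520746e-02,  1.25941540e+00,
       -2.86562702e-05,  1.41549713e+00]), 'joint_velocities': array([-0.00085216, -0.00270907,  0.00086405,  0.00157371,  0.0004422 ,
        0.0002003 ]), 'effort': array([ 2.56798136e-03, -6.38578606e+01,  3.85061753e+01,  1.01226559e-02,
       -2.17258344e-04,  2.40343297e-05]), 'position': array([ 0.23241164, -0.4704419 ,  0.19409072]), 'tcp_rot': array([-3.14067178e+00, -1.15167214e-04,  4.58802179e-01]), 'ft_force': array([ 0.36729876, -0.07639167, -0.71119496]), 'ft_torque': array([ 0.0423624 , -0.03795667,  0.01857441]), 'width': 0.08567680738392792}
```

View pics/top0.png

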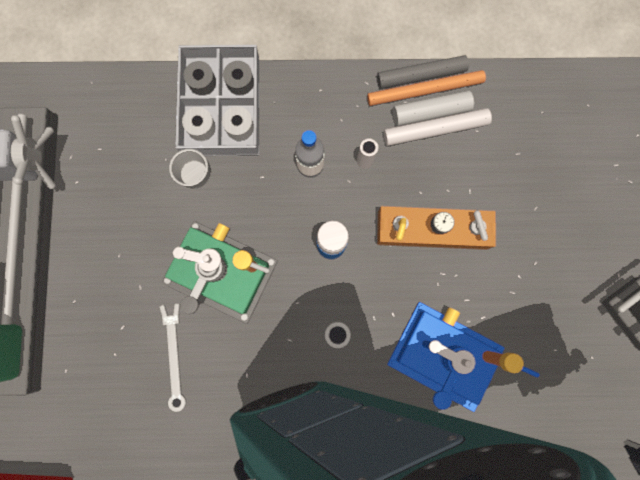

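View pics/side0.png

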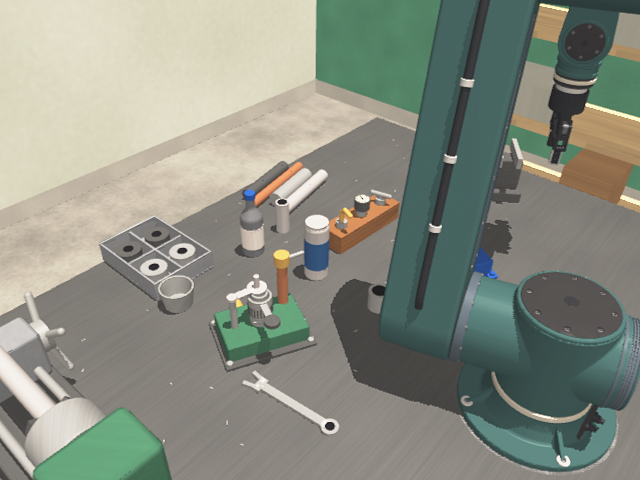

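The top view shows the green manifold at (208,262), with its post near (180,253), riser cap (243,260) and pad (193,307). The blue look-alike is at (455,360). The rack is at (437,227), and the fitting with the round white dial at (443,222) is the gauge; the brass one (400,228) is the spout and the T-bar (480,225) is the blank. I'll confirm both in one enlarged crop.

```bash
python3 - <<'E'
from h import *
t=cv2.imread('pics/top0.png'); s=cv2.imread('pics/side0.png')
r=lambda im,x,y,w,h,W,H:cv2.resize(im[y:y+h,x:x+w],(W,H),interpolation=cv2.INTER_CUBIC)
a=np.hstack([r(t,155,215,130,110,390,330),r(t,372,195,130,80,390,240)[:] if 0 else cv2.copyMakeBorder(r(t,372,195,130,60,390,180),0,150,0,0,cv2.BORDER_CONSTANT)])
b=np.hstack([r(s,205,245,120,80,390,260),r(s,325,180,90,60,390,260)])
cv2.imwrite('pics/crop1.png',np.vstack([a,b]))
C=cam('top');S=cam('side')
# foot corner bolts & block via green mask
hsv=cv2.cvtColor(t,cv2.COLOR_BGR2HSV)
m=cv2.inRange(hsv,(50,80,40),(85,255,255)); m[:,:140]=0; m[330:]=0;m[:,300:]=0;m[:200]=0
c=max(cv2.findContours(m,0,2)[0],key=cv2.contourArea); h=cv2.convexHull(c); box=cv2.boxPoints(cv2.minAreaRect(h)); print('green',box, [onz(C,p,.053).round(4) for p in box])
m=cv2.inRange(hsv,(5,120,100),(16,255,255)); m[:200]=0;m[255:]=0;m[:,:370]=0
c=max(cv2.findContours(m,0,2)[0],key=cv2.contourArea); box=cv2.boxPoints(cv2.minAreaRect(c)); P=[onz(C,p,.05).round(4) for p in box];print('rack',box,P,np.mean(P,0))
m=cv2.inRange(hsv,(0,0,200),(180,60,255))[205:240,428:460]; n,l,st,ce=cv2.connectedComponentsWithStats(m); print(st,ce+[428,205])
E
```

```text
green [[165.40001 276.2    ]
 [190.8     225.40002]
 [268.8     264.40002]
 [243.40001 315.2    ]] [array([0.4839, 0.3096, 0.053 ]), array([0.5814, 0.2637, 0.053 ]), array([0.5036, 0.1132, 0.053 ]), array([0.4082, 0.161 , 0.053 ])]
rack [[377.95847 243.95473]
 [379.6132  205.89622]
 [496.04526 210.95848]
 [494.39053 249.01698]] [array([ 0.5406, -0.0977,  0.05  ]), array([ 0.6158, -0.1033,  0.05  ]), array([ 0.6027, -0.3319,  0.05  ]), array([ 0.5275, -0.3237,  0.05  ])] [ 0.57165 -0.21415  0.05   ]
[[  0   0  32  35 848]
 [  7   8  19  19 272]] [[443.38207547 222.09316038]
 [443.86764706 221.70955882]]
```

View pics/crop1.png

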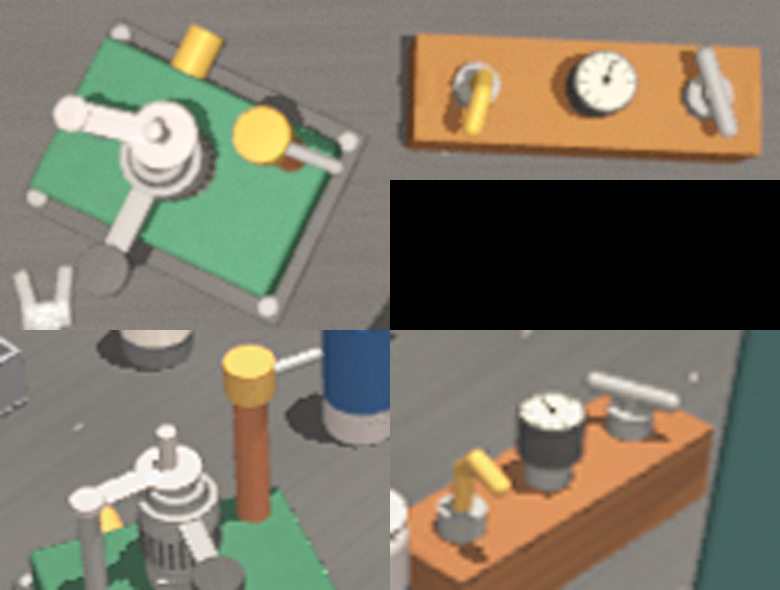

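```bash
python3 - <<'E'
from h import *
C=cam('top');S=cam('side')
def tri(a,b):
    o1,d1=ray(C,a);o2,d2=ray(S,b); k=np.linalg.lstsq(np.c_[d1,-d2],o2-o1,rcond=None)[0]
    p,q=o1+d1*k[0],o2+d2*k[1]; return ((p+q)/2).round(4),np.linalg.norm(p-q).round(4)
T=lambda x,y:(155+x/3,215+y/3); s=120/390; U=lambda x,y:(205+x*s,245+(y-330)*80/260)
print('tabtop',tri(T(153,126),U(167,431)),onz(C,T(153,126),.152))
print('post',tri(T(70,112),U(87,495)),onz(C,T(70,112),.126))
print('pad',tri(T(101,270),U(219,575)),onz(C,T(101,270),.112))
print('riser',onz(C,T(262,134),.17), tri(T(262,134),U(249,360)))
sg=lambda x,y:(325+(x-390)*90/390,180+(y-330)*60/260)
print('gauge',onz(C,(443.87,221.71),.0955),tri((443.87,221.71),sg(551,411)))
y=np.radians(-27.3);R=np.array([[np.cos(y),-np.sin(y)],[np.sin(y),np.cos(y)]]);c=np.array([.4943,.2119])
for n,v in dict(mouth=(0,0),post=(0,.055),pad=(-.075,0),riser=(.035,-.06)).items(): print(n,c+R@v)
E
```

```text
tabtop (array([0.5081, 0.2111, 0.1472]), np.float64(0.0018)) [0.50828865 0.21054993 0.152     ]
post (array([0.5201, 0.2655, 0.125 ]), np.float64(0.0006)) [0.5202421 0.2653756 0.126    ]
pad (array([0.4276, 0.2493, 0.1087]), np.float64(0.0009)) [0.42789282 0.24873309 0.112     ]
riser [0.50087377 0.1456828  0.17      ] (array([0.5012, 0.1462, 0.1667]), np.float64(0.0001))
gauge [ 0.57439625 -0.21595416  0.0955    ] (array([ 0.5751, -0.2168,  0.092 ]), np.float64(0.0002))
mouth [0.4943 0.2119]
post [0.51952573 0.26077395]
pad [0.42765371 0.24629872]
riser [0.49788263 0.14253023]
```

The crop confirms both: the green coupler with its cover nearly closed (about 0.26 rad) over the mouth, and the dial gauge in the middle hole. The points agree with the given sizes to about 3 mm, with the mouth near (0.496, 0.215), coupler yaw about -27°, and gauge at (0.574, -0.216). I'll rise and turn, then travel over.

Request:
servo_tool(motion="0 0 -0.8 -7 -0.29;0 0 -0.8 -7 -0.29;0 0 -0.8 -7 -0.29;0 0 -0.8 -7 -0.29;0 0 -0.8 -7 -0.29;0 0 -0.8 -7 -0.29;0 0 -0.8 -7 -0.29;0 0 -0.8 -7 -0.29;0 0 -0.8 -7 -0.29;0 0 -0.8 -7 -0.29;0 0 -0.8 -7 -0.29;0 0 0 -7 -0.29", squeeze=40)

```text
time: 1.1
position: [0.2326, -0.471, 0.2835]
tcp_rot: [-3.141, 0.001, 1.931]
ft_force: [0.9, -0.2, 0.1]
width: 0.0305
```

Request:
servo_tool(motion="2.2 2 0 0 -0.29;2.2 2 0 0 -0.29;2.2 2 0 0 -0.29;2.2 2 0 0 -0.29;2.2 2 0 0 -0.29;2.2 2 0 0 -0.29;2.2 2 0 0 -0.29;2.2 2 0 0 -0.29;2.2 2 0 0 -0.29;2.2 2 0 0 -0.29;2.2 2 0 0 -0.29;2.2 2 0 0 -0.29")

```text
time: 2.1
position: [0.3661, -0.1384, 0.2824]
tcp_rot: [-3.141, -0.0, 1.925]
ft_force: [0.6, -0.9, 0.3]
width: 0.0303
```

Request:
servo_tool(motion="2.2 2 0 0 -0.29;2.2 2 0 0 -0.29;2.2 2 0 0 -0.29;2.2 2 0 0 -0.29;2.2 2 0 0 -0.29;2.2 2 0 0 -0.29;2.2 2 0 0 -0.29;2.2 2 0 0 -0.29;2.2 2 0 0 -0.29;2.2 2 0 0 -0.29;2.2 2 0 0 -0.29;0 0 0 0 -0.29")

```text
time: 3.1
position: [0.4895, 0.167, 0.2814]
tcp_rot: [-3.141, -0.001, 1.928]
ft_force: [1.5, -0.1, 0.2]
width: 0.0305
```

```bash
python3 - <<'E'
from h import *
C,im=snap('wrist','w1.png'); o=manip.observe(); print(o['time'],o['position'],o['tcp_rot'],o['width'],o['joint_positions'])
for n,p in dict(mouth=(.4957,.2152,.118),tab=(.508,.211,.152),post=(.520,.2655,.126),pad=(.4278,.2487,.112),riser=(.501,.1457,.17)).items(): print(n,proj(C,p))
E
```

```text
3.15 [0.48882706 0.16520818 0.28159   ] [-3.14026873e+00 -4.24777658e-04  1.92768864e+00] 0.02980561767195272 [1.67785692e-01 2.38702846e-01 1.52220124e-01 1.48569378e+00
 1.68331592e-04 1.38168931e+00]
mouth [350.12144976 163.42231089]
tab [363.87922299 177.14319798]
post [396.29078434 120.85114051]
pad [294.8745544  102.20412556]
riser [330.14922155 247.50083608]
```

View pics/w1.png

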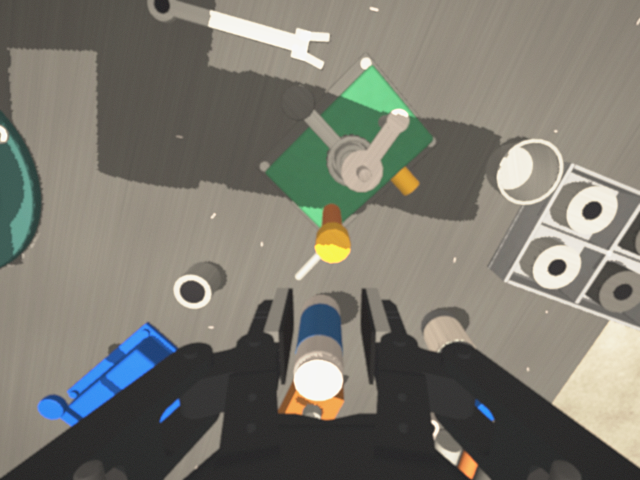

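The wrist view agrees with the map to within a few pixels (tab (363,172), post (398,118), pad (297,100), riser (332,240)). I'll cage the tab between the part-open jaws.

Request:
servo_tool(motion="0.9 0.85 0 0 -0.29;0.9 0.85 0 0 -0.29;0.9 0.85 0 0 -0.29;0.9 0.85 0 0 -0.29;0 0 2.5 0 -0.29;0 0 2.5 0 -0.29;0 0 2.5 0 -0.29;0 0 2.5 0 -0.29;0 0 2.5 0 -0.29;0 0 1.8 0 -0.29;0 0 0.7 0 -0.29;0 0 0 0 -0.29")

```text
time: 4.15
position: [0.5074, 0.2091, 0.1313]
tcp_rot: [-3.139, -0.0, 1.925]
ft_force: [0.1, -0.0, -0.0]
width: 0.03
```

```bash
python3 - <<'E'
from h import *
o=manip.observe(); print(o['time'],o['position'],o['tcp_rot'],o['ft_force'])
P=np.array([.520,.2655]); yaw=o['tcp_rot'][2]; tx=np.array([np.cos(yaw),np.sin(yaw)]);ty=np.array([np.sin(yaw),-np.cos(yaw)])
p=o['position'][:2]
for a in range(-95,-15,8):
    q=P+.055*np.array([np.cos(np.radians(a)),np.sin(np.radians(a))]); print(a,q.round(4),(100*tx@(q-p)).round(2),(100*ty@(q-p)).round(2)); p=q
E
```

```text
4.15 [0.50738974 0.20909183 0.13129766] [-3.13923631e+00 -2.73271671e-04  1.92484412e+00] [ 0.0950934  -0.04721782 -0.01163364]
-95 [0.5152 0.2107] -0.12 0.79
-87 [0.5229 0.2106] -0.28 0.71
-79 [0.5305 0.2115] -0.18 0.75
-71 [0.5379 0.2135] -0.07 0.76
-63 [0.545  0.2165] 0.04 0.77
-55 [0.5515 0.2204] 0.14 0.75
-47 [0.5575 0.2253] 0.25 0.73
-39 [0.5627 0.2309] 0.34 0.69
-31 [0.5671 0.2372] 0.44 0.63
-23 [0.5706 0.244 ] 0.52 0.56
```

Request:
servo_tool(motion="-0.1 0.8 0 0 -0.29;-0.3 0.7 0 0 -0.29;-0.2 0.75 0 0 -0.29;-0.1 0.75 0 0 -0.29;0 0.75 0 0 -0.29;0.1 0.75 0 0 -0.29;0.25 0.75 0 0 -0.29;0.35 0.7 0 0 -0.29;0.45 0.6 0 0 -0.29;0.5 0.55 0 0 -0.29;0.4 0.3 0 0 -0.29;0 0 0 0 -0.29")

```text
time: 5.15
position: [0.5728, 0.2484, 0.1323]
tcp_rot: [-3.142, -0.0, 1.926]
ft_force: [-0.1, 0.5, -0.6]
width: 0.0305
```

Request:
servo_tool(motion="0 -0.3 0 0 -0.29;0 0 -2 0 -0.29;0 0 -3 0 -0.29;0 0 -3 0 -0.29;0 0 -3 0 -0.29;0 0 -3 0 -0.29;-2 -2 -1 0 1;-3 -2 0 0 1;-3 -2 0 0 1;-3 -2 0 0 1;-3 -2 0 0 1;0 0 0 0 1")

```text
time: 6.15
position: [0.5229, 0.0756, 0.2831]
tcp_rot: [-3.142, 0.001, 1.921]
ft_force: [-0.5, -0.1, -0.0]
width: 0.0854
```

```bash
python3 - <<'E'
from h import *
C,im=snap('wrist','w2.png'); o=manip.observe(); print(o['time'],o['position'],o['tcp_rot'],o['joint_positions'])
T,it=snap('top','t2.png')
cv2.imwrite('pics/c2.png',np.hstack([im[:400:1,100:500],cv2.resize(it[210:330,150:290],(400,400),interpolation=cv2.INTER_CUBIC)]))
E
```

```text
6.2 [0.52355114 0.07768915 0.28309007] [3.14112899e+00 5.16089265e-04 1.92111304e+00] [-6.51103084e-03  2.61476656e-01  1.87818040e-01  1.49652299e+00
 -3.21622474e-04  1.21396836e+00]
```

View pics/c2.png

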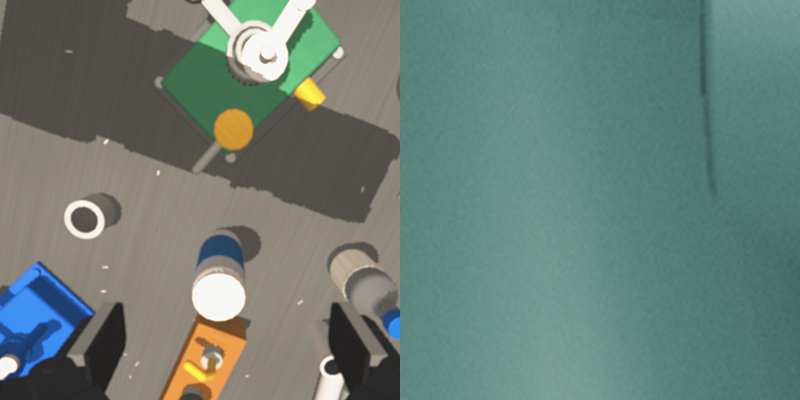

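The cover has not moved: the tab is still at (368,55), over the mouth. I'll measure it again from this wrist view.

```bash
python3 - <<'E'
from h import *
C=cam('wrist'); im=cv2.imread('pics/w2.png')
print('tab',onz(C,(368,53),.152),'post',onz(C,(405,3),.126),'riser',onz(C,(334,130),.17),'disc',onz(C,(363,60),.124))
print('can',onz(C,(319,297),.15))
o=manip.observe();print(o['position'],[proj(C,p) for p in [(.508,.211,.152),(.508,.211,.124)]])
c1=im[0:120,270:450]; cv2.imwrite('pics/c3.png',cv2.resize(c1,(720,480),interpolation=cv2.INTER_CUBIC))
E
```

```text
tab [0.5094917  0.21465557 0.152     ] post [0.52514798 0.26470982 0.126     ] riser [0.5042488 0.150931  0.17     ] disc [0.50860254 0.21365347 0.124     ]
can [ 0.54606702 -0.00166304  0.15      ]
[0.52401336 0.07911375 0.28291941] [array([364.51620708,  57.0870329 ]), array([361.21441075,  62.90413946])]
```

View pics/c3.png

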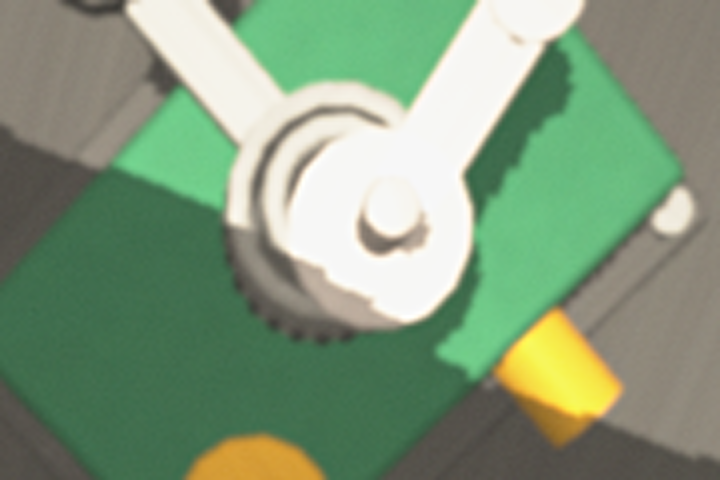

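```bash
python3 - <<'E'
from h import *
C=cam('wrist');o=manip.observe();K,R,t,_=C
Rt=__import__('scipy.spatial.transform',fromlist=['x']).Rotation.from_euler('xyz',o['tcp_rot']).as_matrix()
p=o['position']; print(p,o['width'],'cam in tool',Rt.T@(-R.T@t-p),'axis',Rt.T@R.T)
for w in(.0305,.0857):
  for b in (0,.01,.02,.03):
    print(w,b,[proj(C,p+Rt@[x,s*w/2,-b]).round(0) for s in(-1,1) for x in(-.011,.011)])
im,it=cv2.imread('pics/w1.png'),cv2.imread('pics/w2.png')
cv2.imwrite('pics/c4.png',np.hstack([im[270:420,180:460],it[270:420,150:500]]))
E
```

```text
[0.52401336 0.07911375 0.28291941] 0.0851548573344154 cam in tool [ 0.07883857  0.00041616 -0.17876596] axis [[ 5.58370457e-04 -9.51798907e-01 -3.06722233e-01]
 [ 9.99999831e-01  5.80801468e-04  1.81407126e-05]
 [ 1.60878413e-04 -3.06722191e-01  9.51799071e-01]]
0.0305 0 [array([299., 292.]), array([298., 255.]), array([353., 292.]), array([354., 255.])]
0.0305 0.01 [array([297., 300.]), array([296., 262.]), array([354., 300.]), array([356., 262.])]
0.0305 0.02 [array([296., 310.]), array([295., 270.]), array([356., 310.]), array([357., 270.])]
0.0305 0.03 [array([294., 320.]), array([293., 278.]), array([358., 320.]), array([359., 278.])]
0.0857 0 [array([250., 292.]), array([247., 255.]), array([402., 292.]), array([405., 255.])]
0.0857 0.01 [array([246., 300.]), array([243., 262.]), array([406., 300.]), array([409., 262.])]
0.0857 0.02 [array([242., 310.]), array([238., 270.]), array([410., 310.]), array([414., 270.])]
0.0857 0.03 [array([237., 320.]), array([233., 278.]), array([415., 320.]), array([419., 278.])]
```

View pics/c4.png

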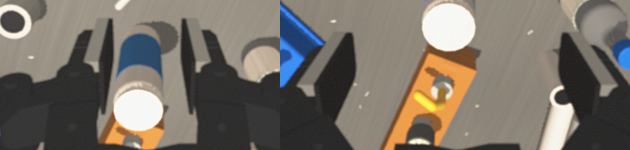

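Seen from the wrist, the pad tips lie well short of the stated TCP: gap and row both put them about 40 mm back, so they passed above the tab. I'll go back over it and check with the side camera.

Request:
servo_tool(motion="2.2 0.5 0 0 -0.29;2.2 0.5 0 0 -0.29;2.2 0.5 0 0 -0.29;2.2 0.5 0 0 -0.29;2.2 0.6 0 0 -0.29;2 0.6 0 0 -0.29;0 0 3 0 -0.29;0 0 3 0 -0.29;0 0 3 0 -0.29;0 0 3 0 -0.29;0 0 3 0 -0.29;0 0 0 0 -0.29")

```text
time: 7.25
position: [0.5064, 0.2136, 0.1277]
tcp_rot: [-3.134, -0.001, 1.926]
ft_force: [-0.3, 0.6, -1.1]
width: 0.0303
```

```bash
python3 - <<'E'
from h import *
S,im=snap('side','s3.png'); o=manip.observe(); print(o['position'],o['ft_force'],o['width'])
q=proj(S,o['position']); print('tcp px',q, 'tab',proj(S,(.5088,.2125,.152)),[proj(S,o['position']+[0,0,b]).round(1) for b in(.02,.04)])
x,y=int(q[0])-70,int(q[1])-90; cv2.imwrite('pics/c5.png',cv2.resize(im[y:y+150,x:x+150],(600,600),interpolation=cv2.INTER_CUBIC)); print(x,y)
E
```

```text
[0.5076225  0.21375182 0.13073551] [-0.56014166 -0.51464636  1.28299957] 0.030336899315469942
tcp px [255.55318021 283.14626474] tab [255.0237464  274.27648667] [array([255. , 275.4]), array([254.5, 267.4])]
185 193
```

View pics/c5.png

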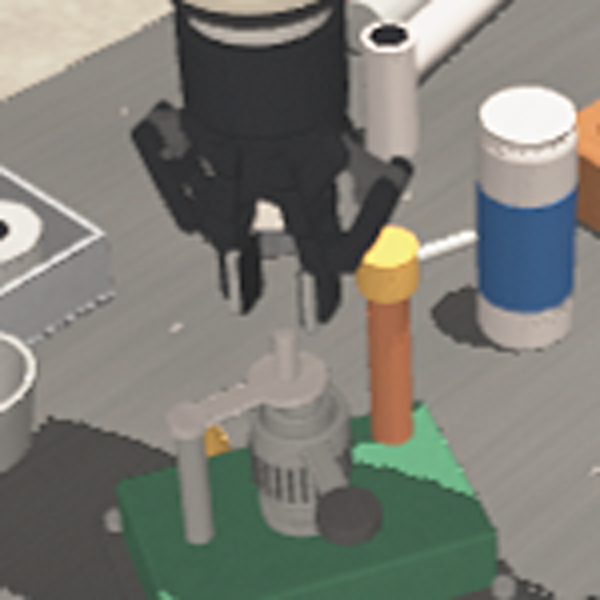

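The side view confirms it: the tips, midway near crop (282,320), hang about 25–35 mm above the reported TCP and just over the tab's top. The jaws are centred on the tab, so I'll lower 2.5 cm and swing the arc.

Request:
servo_tool(motion="0 0 0.8 0 -0.29;0 0 0.8 0 -0.29;0 0 0.8 0 -0.29;0 0 0 0 -0.29;0 0 0 0 -0.29")

```text
time: 7.72
position: [0.5096, 0.2133, 0.1086]
tcp_rot: [-3.142, 0.0, 1.925]
ft_force: [0.9, -1.1, 0.1]
width: 0.0301
```

Request:
servo_tool(motion="-0.1 0.8 0 0 -0.29;-0.3 0.7 0 0 -0.29;-0.2 0.75 0 0 -0.29;-0.1 0.75 0 0 -0.29;0 0.75 0 0 -0.29")

```text
time: 8.13
position: [0.5483, 0.2197, 0.1085]
tcp_rot: [3.141, 0.0, 1.924]
ft_force: [0.2, -0.9, 0.1]
width: 0.0306
```

Request:
servo_tool(motion="0.1 0.75 0 0 -0.29;0.25 0.75 0 0 -0.29;0.35 0.7 0 0 -0.29;0.45 0.6 0 0 -0.29;0.5 0.55 0 0 -0.29;0.4 0.3 0 0 -0.29;0 0 0 0 -0.29;0 0 0 0 -0.29")

```text
time: 8.8
position: [0.5741, 0.252, 0.1084]
tcp_rot: [-3.142, -0.0, 1.926]
ft_force: [0.2, -0.3, 0.2]
width: 0.0302
```

```bash
python3 - <<'E'
from h import *
S,im=snap('side','s4.png'); o=manip.observe(); print(o['time'],o['position'],o['ft_force'],o['width'])
q=proj(S,o['position']);print(q, proj(S,(.495,.215,.118)))
x,y=185,193; cv2.imwrite('pics/c6.png',cv2.resize(im[y:y+150,x:x+150],(600,600),interpolation=cv2.INTER_CUBIC))
E
```

```text
8.85 [0.57408897 0.25171839 0.10853411] [-0.37218848  0.29635634  0.17908927] 0.030320407458082926
[219.26128881 286.08087361] [259.91512977 291.22989625]
```

View pics/c6.png

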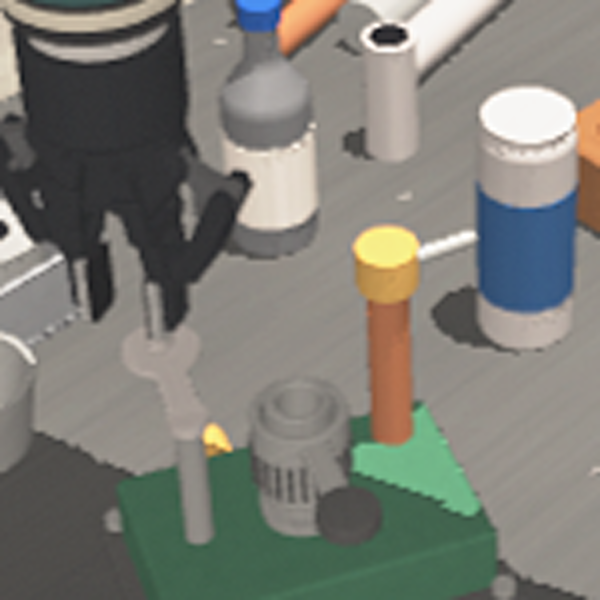

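The cover now stands about 1.5 rad open, with its disc at crop (160,352), and the mouth is clear at (299,398), which matches my estimate to about 1 px. Next I'll lift and move over the gauge, jaws across the rack.

Request:
servo_tool(motion="0 -0.3 -1 0 -0.29;0 0 -3 0 -0.29;0 0 -3 0 -0.29;0 0 -3 0 -0.29;0 0 -3 6 0.41;0 0 -3 6 0.41;0 0 0 6 0.41;0 0 0 5.6 0.41;0 0 0 0 0.41")

```text
time: 9.6
position: [0.5713, 0.2503, 0.2698]
tcp_rot: [3.14, -0.001, 1.508]
ft_force: [-0.2, -0.2, -0.2]
width: 0.0602
```

Request:
servo_tool(motion="-3.9 0.2 0 0 0.41;-3.9 0.2 0 0 0.41;-3.9 0.2 0 0 0.41;-3.9 0.2 0 0 0.41;-3.9 0.2 0 0 0.41;-3.9 0.2 0 0 0.41;-3.9 0.2 0 0 0.41;-3.9 0.2 0 0 0.41;-3.9 0.2 0 0 0.41;-3.9 0.3 0 0 0.41;-3.9 0.3 0 0 0.41;-3.8 0.3 0 0 0.41")

```text
time: 10.6
position: [0.5705, -0.2192, 0.269]
tcp_rot: [3.141, 0.0, 1.516]
ft_force: [0.9, 0.0, 0.9]
width: 0.0604
```

Request:
servo_tool(motion="0 0 0 0 0.41;0 0 0 0 0.41;0 0 0 0 0.41")

```text
time: 10.85
position: [0.571, -0.217, 0.2687]
tcp_rot: [-3.141, -0.0, 1.514]
ft_force: [0.1, -0.4, -0.5]
width: 0.06
```

```bash
python3 - <<'E'
from h import *
o=manip.observe();C,im=snap('wrist','w6.png'); print(o['time'],o['position'],o['tcp_rot'],o['width'],o['joint_positions'])
e=proj(C,(.5745,-.216,.0955)); print('expect',e)
hsv=cv2.cvtColor(im,cv2.COLOR_BGR2HSV); m=cv2.inRange(hsv,(0,0,185),(180,70,255))
for c in cv2.findContours(m,0,2)[0]:
    if cv2.contourArea(c)>150 :
        (u,v),r=cv2.minEnclosingCircle(c)
        if np.hypot(u-e[0],v-e[1])<70: print(u,v,r,cv2.contourArea(c),onz(C,(u,v),.0955))
x,y=int(e[0])-130,max(0,int(e[1])-120);cv2.imwrite('pics/c7.png',im[y:y+240,x:x+260])
E
```

```text
10.85 [ 0.57100465 -0.21703782  0.26865114] [-3.14139058e+00 -3.55488747e-04  1.51448322e+00] 0.06001579314652478 [-4.96679748e-01  4.14925060e-01  3.81975938e-01  1.53818154e+00
  2.35434336e-04  1.13042961e+00]
expect [329.84635521 204.05726386]
331.0 264.5 25.144681930541992 411.0 [ 0.57222062 -0.28239921  0.0955    ]
331.46826171875 203.11111450195312 18.200733184814453 924.5 [ 0.57620255 -0.2151103   0.0955    ]
```

Request:
servo_tool(motion="0.2 0.45 2 0 0.41;0 0 2.5 0 0.41;0 0 2.5 0 0.41;0 0 2.5 0 0.41;0 0 2.5 0 0.41;0 0 2.5 0 0.41;0 0 2.5 0 0.41;0 0 2 0 0.41;0 0 1 0 0.41;0 0 1 0 0.41;0 0 0 0 0.41;0 0 0 0 0.41")

```text
time: 11.9
position: [0.5763, -0.2152, 0.0592]
tcp_rot: [3.141, 0.0, 1.514]
ft_force: [0.4, 0.3, 1.0]
width: 0.0604
```

```bash
python3 - <<'E'
from h import *
o=manip.observe();C,im=snap('wrist','w7.png'); S,sm=snap('side','s7.png');print(o['time'],o['position'],o['ft_force'])
print(proj(C,(.5755,-.2155,.0955)),proj(S,(.5755,-.2155,.0955)),proj(S,o['position']))
x,y=[int(v) for v in proj(S,(.5755,-.2155,.0955))]
cv2.imwrite('pics/c7.png',np.hstack([cv2.resize(im[130:380,200:450],(400,400)),cv2.resize(sm[y-50:y+50,x-50:x+50],(400,400),interpolation=cv2.INTER_CUBIC)]))
E
```

```text
11.9 [ 0.57632824 -0.21518969  0.05915081] [0.3594396  0.33130998 0.97419597]
[324.41105827 307.26457057] [361.83665981 197.68042794] [360.664744   209.67303893]
```

View pics/c7.png

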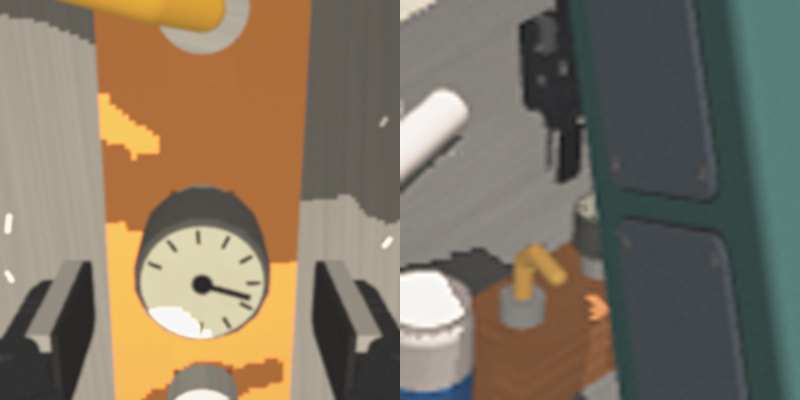

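```bash
python3 - <<'E'
from h import *
S=cam('side')
for dx in (.03,.037,.045):
  for z in (.09,.1,.11): print(dx,z,proj(S,(.5763+dx,-.2152,z)).round(1))
C=cam('wrist');K=C[0];print(K[0,0])
# width 60: inner tip gap 220/1.6 px
print('depth',K[0,0]*.0604/(220/1.6))
E
```

```text
0.03 0.09 [352.  195.1]
0.03 0.1 [352.2 191.8]
0.03 0.11 [352.4 188.4]
0.037 0.09 [349.9 194.1]
0.037 0.1 [350.1 190.8]
0.037 0.11 [350.2 187.4]
0.045 0.09 [347.4 193. ]
0.045 0.1 [347.6 189.6]
0.045 0.11 [347.8 186.3]
351.7666329993001
depth 0.15452148824114711
```

Two views put the tips 38 mm above the reported TCP at this opening, and the gauge is centred between the jaws (dial at crop (202,283), pads at 95 and 315). I'll descend, grip and lift.

Request:
servo_tool(motion="0 0 1 0 0.41;0 0 1 0 0.41;0 0 1.1 0 0.41;0 0 0 0 0.41;0 0 0 0 -1;0 0 0 0 -1;0 0 0 0 -1;0 0 0 0 -1;0 0 0 0 -1;0 0 0 0 -1", squeeze=60)

```text
time: 12.83
position: [0.5762, -0.2156, 0.0278]
tcp_rot: [3.141, 0.0, 1.513]
ft_force: [0.1, -0.1, 1.5]
width: 0.0385
```

Request:
servo_tool(motion="0 0 -1 0 -1;0 0 -2 0 -1;0 0 -2.5 0 -1;0 0 -2.5 0 -1;0 0 -2.5 0 -1;0 0 -2.5 0 -1;0 0 -2.5 0 -1;0 0 -2.5 0 -1;0 0 -2 0 -1;0 0 0 0 -1;0 0 0 0 -1;0 0 0 0 -1")

```text
time: 13.83
position: [0.5757, -0.2153, 0.2269]
tcp_rot: [-3.141, -0.0, 1.513]
ft_force: [0.1, 1.0, -1.6]
width: 0.0387
```

```bash
python3 - <<'E'
from h import *
o=manip.observe();C,im=snap('wrist','w8.png');print(o['time'],o['position'],o['tcp_rot'],o['ft_force'],o['ft_torque'],o['width'])
hsv=cv2.cvtColor(im,cv2.COLOR_BGR2HSV); m=cv2.inRange(hsv,(0,0,150),(180,90,255))
p=o['position']
print([proj(C,p+[0,0,h]).round(1) for h in(.05,.06,.07)])
for c in cv2.findContours(m,0,2)[0]:
    if cv2.contourArea(c)>400:
        (u,v),r=cv2.minEnclosingCircle(c)
        if abs(u-325)<60 and v>200: print(u,v,r,cv2.contourArea(c),cv2.boundingRect(c))
E
```

```text
13.8333 [ 0.57570939 -0.2153019   0.2268902 ] [-3.14081313e+00 -4.34054499e-04  1.51298196e+00] [ 0.10240634  0.97355623 -1.64134784] [-0.05578324  0.04444201 -0.02112974] 0.03871999946636313
[array([326. , 322.7]), array([325.9, 336.4]), array([325.9, 352.3])]
326.85638427734375 346.0 47.239070892333984 5926.0 (280, 306, 95, 81)
```

The gauge is held: width 38.7 mm, about 2 N of weight, dial where predicted. I'll carry it high to the coupler and look at the mouth from close by.

Request:
servo_tool(motion="1.5 -0.4 -1 0 -1;3.3 -0.9 -1 0 -1;3.3 -0.9 -0.5 0 -1;3.3 -0.9 0 0 -1;3.3 -0.9 0 0 -1;3.3 -0.9 0 0 -1;3.3 -0.9 0 0 -1;3.3 -0.9 0 0 -1;3.3 -0.9 0 0 -1;3.3 -0.9 0 0 -1;3.2 -0.9 0 0 -1;1.6 -0.4 0 0 -1")

```text
time: 14.88
position: [0.497, 0.1528, 0.2523]
tcp_rot: [-3.14, -0.001, 1.515]
ft_force: [0.0, 0.2, -2.3]
width: 0.0383
```

Request:
servo_tool(motion="0 0 0 0 -1;0 0 0 0 -1;0 0 0 0 -1;0 0 0 0 -1")

```text
time: 15.22
position: [0.4989, 0.149, 0.2523]
tcp_rot: [-3.141, 0.0, 1.512]
ft_force: [-0.2, -0.9, -2.0]
width: 0.0384
```

```bash
python3 - <<'E'
from h import *
o=manip.observe();C,im=snap('wrist','w9.png');p=o['position'];print(o['time'],p,o['tcp_rot'],o['ft_force'],o['width'])
S=cam('side');print('side mouth',onz(S,(259.75,292.5),.118))
e=proj(C,(.4957,.2152,.118));print('expect',e)
hsv=cv2.cvtColor(im,cv2.COLOR_BGR2HSV);m=cv2.inRange(hsv,(0,0,150),(180,90,255))
for c in cv2.findContours(m,0,2)[0]:
    u,v,w,h=cv2.boundingRect(c)
    if cv2.contourArea(c)>2500 and v>250: print('dial',u,v,w,h,onz(C,(u+w/2,v+h/2),p[2]+.0677)-p)
x,y=int(e[0])-60,int(e[1])-50;cr=cv2.resize(im[y:y+100,x:x+120],(720,600),interpolation=cv2.INTER_CUBIC);print(x,y)
cv2.imwrite('pics/c8.png',cr)
E
```

```text
15.2167 [0.49891527 0.14896725 0.252321  ] [-3.14116764e+00  1.93308177e-04  1.51216117e+00] [-0.19613519 -0.91323979 -1.95436703] 0.038371350171303435
side mouth [0.49258596 0.21778761 0.118     ]
expect [318.24467006 139.81729503]
dial 269 306 118 112 [ 0.00042229 -0.00593496  0.0677    ]
258 89
```

View pics/c8.png

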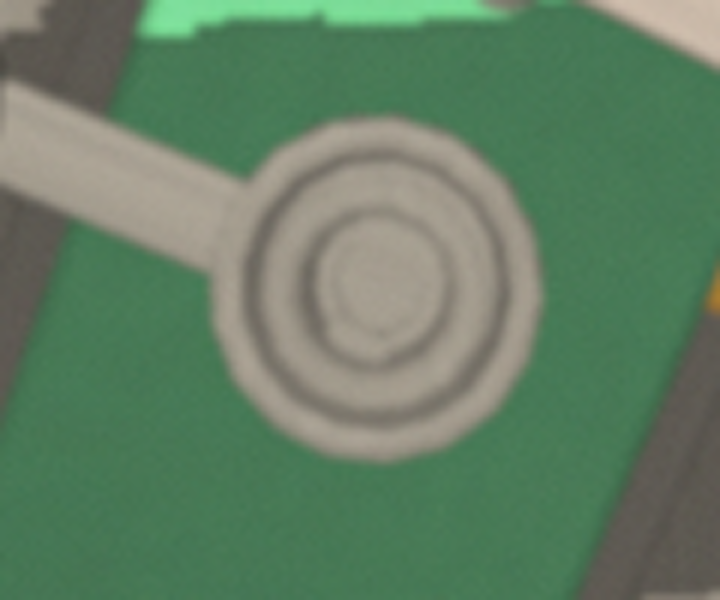

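```bash
python3 - <<'E'
from h import *
o=manip.observe();C=cam('wrist');p=o['position'];print(p)
print('mouth',onz(C,(321.2,136.5),.118),'sleeve',onz(C,(258+377/6,89+289/6),.111))
print('gauge offs from w8 px', onz(C,(327.3,346.3),p[2]+.0677)-p)
T=cam('top')
yaw=o['tcp_rot'][2]; m=onz(C,(321.2,136.5),.118)[:2]; d=m-p[:2]
print('tx,ty cm',100*(np.cos(yaw)*d[0]+np.sin(yaw)*d[1]),100*(np.sin(yaw)*d[0]-np.cos(yaw)*d[1]))
E
```

```text
[0.49901822 0.14885484 0.25235104]
mouth [0.49853753 0.21769649 0.118     ] sleeve [0.4980608  0.21693117 0.111     ]
gauge offs from w8 px [0.0005456  0.00094198 0.0677    ]
tx,ty cm 6.8693944358095695 -0.4532732149270567
```

The three mouth estimates differ by a few mm: wrist (0.4985, 0.2177), side (0.4926, 0.2178), fit (0.4957, 0.2152). I'll hover the plug's tip just above the mouth and compare them directly in two views.

Request:
servo_tool(motion="1.7 -0.2 0 0 -1;1.7 -0.2 0 0 -1;1.7 -0.2 0 0 -1;1.7 -0.1 0 0 -1;0 0 2 0 -1;0 0 2 0 -1;0 0 2 0 -1;0 0 2 0 -1;0 0 1.5 0 -1;0 0 0.6 0 -1;0 0 0 0 -1;0 0 0 0 -1")

```text
time: 16.27
position: [0.4962, 0.2175, 0.152]
tcp_rot: [3.141, -0.0, 1.512]
ft_force: [1.0, -0.2, -1.5]
width: 0.0384
```

Request:
servo_tool(motion="0 0 0 0 -1;0 0 0 0 -1;0 0 0 0 -1")

```text
time: 16.52
position: [0.4964, 0.2179, 0.1522]
tcp_rot: [3.14, -0.0, 1.513]
ft_force: [0.1, 0.5, -0.6]
width: 0.0386
```

```bash
python3 - <<'E'
from h import *
o=manip.observe();C,im=snap('wrist','w10.png');S,sm=snap('side','s10.png');p=o['position'];print(o['time'],p,o['tcp_rot'],o['ft_force'],o['width'])
for n,q in dict(tip=p+[0,0,-.018],mw=(.4985,.2177,.118),ms=(.4926,.2178,.118)).items(): print(n,proj(C,q).round(1),proj(S,q).round(1))
sc=proj(S,p+[0,0,-.018]);x,y=int(sc[0])-32,int(sc[1])-45
wc=proj(C,p+[0,0,-.018]);a,b=int(wc[0])-50,int(wc[1])-80
print(x,y,a,b)
cv2.imwrite('pics/c9.png',np.hstack([cv2.resize(im[b:b+150,a:a+100],(400,600),interpolation=cv2.INTER_CUBIC),cv2.resize(sm[y:y+96,x:x+64],(400,600),interpolation=cv2.INTER_CUBIC)]))
E
```

```text
16.5167 [0.49636637 0.21792176 0.15221042] [ 3.14042912e+00 -3.58508982e-04  1.51295192e+00] [ 0.13791251  0.46240317 -0.57738379] 0.03857938826222687
tip [326.3 261.9] [257.9 285.4]
mw [329.6 252.7] [257.7 291.1]
ms [320.5 253. ] [259.7 292.5]
225 240 276 181
```

View pics/c9.png

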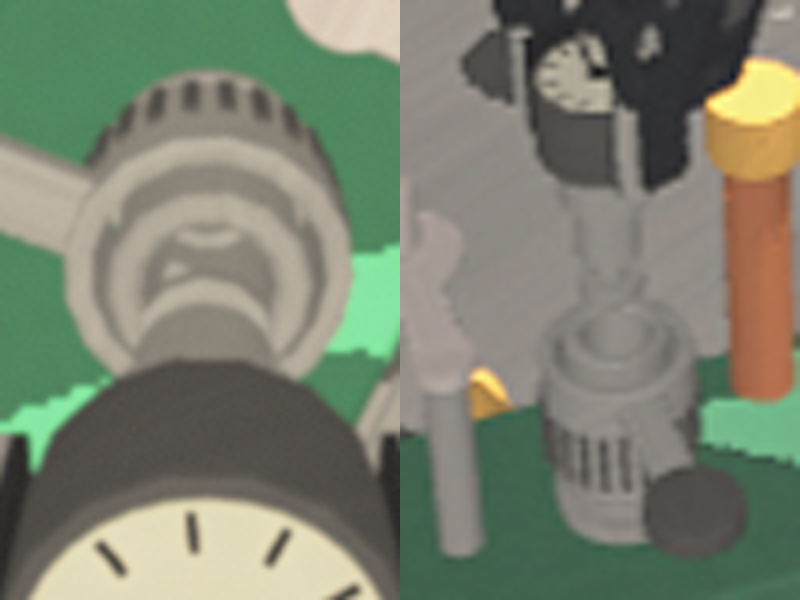

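Sideways in the wrist view the plug and mouth line up (both at column about 208 in the crop). Along the other axis I'll compute the fit from known circle edges.

```bash
python3 - <<'E'
from h import *
o=manip.observe();C=cam('wrist');S=cam('side');p=o['position']
R=lambda y:181+y/4
print('TCP',p)
for n,row,z,r in [('sleeve far',R(136),.111,.0245),('rim far',R(194),.118,.017),('bore far',R(222),.118,.0108),('head low far',R(360),p[2]+.0397,.02),('head top far',R(487),p[2]+.0677,.02),('tip far r8.5',R(278),p[2]-.018,.0085),('tip far r10',R(278),p[2]-.016,.010)]:
    q=onz(C,(326+(208-200)/4,row),z); print(n,row,'centre y',(q[1]-r).round(4),'x',q[0].round(4))
# side: horizontal direction
ux=proj(S,p+[.01,0,0])-proj(S,p);uy=proj(S,p+[0,.01,0])-proj(S,p);uz=proj(S,p+[0,0,.01])-proj(S,p);print(ux,uy,uz)
q=lambda c:225+c/6.25
print('side mouth col',q(618-400),'model',proj(S,(.4975,.2177,.118)),'plug col',q(609-400),proj(S,p+[0,0,-.018]))
# edge profiles
im=cv2.imread('pics/w10.png');sm=cv2.imread('pics/s10.png')
g=cv2.cvtColor(im,cv2.COLOR_BGR2GRAY);print('wrist col',[int(v) for v in g[205:310,326:330].mean(1)])
h=cv2.cvtColor(sm,cv2.COLOR_BGR2GRAY)
for r in (272,276,280,284,287,292,296,300): print(r,h[r,240:278].tolist())
E
```

```text
TCP [0.4961277  0.21792088 0.15189399]
sleeve far 215.0 centre y 0.2165 x 0.4986
rim far 229.5 centre y 0.2164 x 0.4981
bore far 236.5 centre y 0.218 x 0.4979
head low far 271.0 centre y 0.2168 x 0.498
head top far 302.75 centre y 0.2167 x 0.4979
tip far r8.5 250.5 centre y 0.2166 x 0.4976
tip far r10 250.5 centre y 0.2159 x 0.4976
[-3.61374662 -2.27920428] [-3.78967753  2.54302039] [-0.26367624 -3.97648836]
side mouth col 259.88 model [258.0268007  291.34184549] plug col 258.44 [258.02935588 285.60295897]
wrist col [131, 131, 132, 133, 135, 136, 136, 135, 134, 140, 157, 175, 179, 176, 171, 166, 156, 143, 134, 134, 134, 134, 135, 139, 152, 166, 173, 175, 176, 174, 169, 158, 144, 141, 155, 168, 171, 160, 141, 133, 132, 132, 130, 127, 130, 146, 166, 174, 177, 175, 172, 160, 142, 133, 133, 133, 134, 133, 133, 133, 134, 134, 135, 134, 132, 119, 94, 78, 78, 79, 79, 78, 79, 80, 81, 79, 80, 78, 80, 81, 79, 79, 80, 80, 80, 79, 80, 80, 79, 79, 81, 81, 81, 83, 86, 94, 102, 102, 102, 112, 150, 194, 217, 219, 218]
272 [139, 140, 140, 139, 139, 138, 138, 138, 140, 140, 132, 124, 132, 135, 138, 14
[... 771 characters left out ...]
, 127, 133, 137, 141, 140, 141, 137, 130, 126, 127, 138, 142, 142, 141, 142, 143, 144, 142, 140, 141, 142, 145, 139, 121]
292 [142, 141, 142, 142, 143, 142, 143, 142, 136, 129, 127, 129, 131, 125, 118, 123, 131, 136, 141, 143, 142, 142, 138, 133, 122, 120, 128, 121, 120, 131, 132, 138, 145, 146, 145, 144, 145, 131]
296 [144, 143, 142, 141, 141, 141, 138, 132, 134, 120, 105, 120, 136, 139, 136, 130, 127, 133, 139, 139, 139, 135, 132, 129, 131, 128, 119, 108, 111, 124, 133, 127, 128, 139, 140, 140, 124, 101]
300 [173, 141, 143, 144, 145, 147, 147, 132, 121, 131, 131, 127, 124, 129, 134, 136, 137, 140, 141, 139, 137, 137, 137, 132, 128, 126, 129, 137, 138, 131, 120, 110, 95, 86, 88, 87, 86, 91]
```

The wrist edges put the mouth at y 0.2164 and the gauge at 0.2167, with the same x; the side columns agree to under 1 mm. I'll lower gently and watch the force.

Request:
servo_tool(motion="-0.05 0 0.5 0 -1;0 0 0.4 0 -1;0 0 0.3 0 -1;0 0 0.3 0 -1;0 0 0.2 0 -1;0 0 0 0 -1;0 0 0 0 -1")

```text
time: 17.2
position: [0.4959, 0.2173, 0.1344]
tcp_rot: [-3.141, 0.0, 1.513]
ft_force: [0.6, -0.4, -1.0]
width: 0.0386
```

Request:
servo_tool(motion="0 0 0.2 0 -1;0 0 0.2 0 -1;0 0 0.2 0 -1;0 0 0 0 -1;0 0 0 0 -1")

```text
time: 17.62
position: [0.4959, 0.2173, 0.1284]
tcp_rot: [-3.142, 0.0, 1.513]
ft_force: [0.1, -0.6, -2.4]
width: 0.0386
```

Request:
servo_tool(motion="0 0 0.3 0 -1;0 0 0.3 0 -1;0 0 0.2 0 -1;0 0 0.2 0 -1;0 0 0 0 -1;0 0 0 0 -1")

```text
time: 18.12
position: [0.4959, 0.2173, 0.1183]
tcp_rot: [-3.141, 0.0, 1.513]
ft_force: [2.0, -0.6, -2.3]
width: 0.0386
```

Request:
servo_tool(motion="0 0 0.2 0 -1;0 0 0.2 0 -1;0 0 0.1 0 -1;0 0 0 0 -1;0 0 0 0 -1")

```text
time: 18.53
position: [0.4959, 0.2173, 0.1134]
tcp_rot: [-3.142, 0.0, 1.513]
ft_force: [2.3, -0.6, -3.3]
width: 0.0385
```

Request:
servo_tool(motion="0 0.05 0.15 0 -1;0 0 0.1 0 -1;0 0 0.1 0 -1;0 0 0 0 -1;0 0 0 0 -1")

```text
time: 18.95
position: [0.4963, 0.2174, 0.1101]
tcp_rot: [3.142, -0.0, 1.513]
ft_force: [-1.4, -0.2, 1.5]
width: 0.0385
```

Request:
servo_tool(motion="0 0 0.1 0 -1;0 0 0 0 -1;0 0 0 0 -1")

```text
time: 19.2
position: [0.4966, 0.2175, 0.1098]
tcp_rot: [3.141, -0.001, 1.513]
ft_force: [-3.8, -0.2, 12.6]
width: 0.0386
```

The plug stands on the closed jaws (force jump at z 0.1098, collar about 14 mm above the mouth, as it should be). I'll release and rise.

Request:
servo_tool(motion="0 0 -0.08 0 -1;0 0 0 0 -1;0 0 0 0 0.3;0 0 0 0 0.3;0 0 0 0 0.3;0 0 0 0 0.3;0 0 -1 0 0.3;0 0 -2 0 0.3;0 0 -2.5 0 0.3;0 0 -2.5 0 0.3;0 0 -2.5 0 0.3;0 0 -2.5 0 0.3")

```text
time: 20.2
position: [0.4962, 0.2173, 0.241]
tcp_rot: [-3.141, 0.0, 1.513]
ft_force: [1.6, -0.4, 0.6]
width: 0.055
```

```bash
python3 - <<'E'
from h import *
manip.observe();o=manip.observe();C,im=snap('wrist','w11.png');p=o['position'];print(o['time'],p,o['tcp_rot'],o['ft_force'],o['width'],o['joint_positions'])
e=proj(C,(.4978,.2164,.1775));print('expect dial if standing',e,'home',proj(C,(.4978,.2164,.1635)))
hsv=cv2.cvtColor(im,cv2.COLOR_BGR2HSV);m=cv2.inRange(hsv,(0,0,150),(180,90,255))
for c in cv2.findContours(m,0,2)[0]:
    if cv2.contourArea(c)>400:
        u,v,w,h=cv2.boundingRect(c)
        if np.hypot(u+w/2-e[0],v+h/2-e[1])<60: print(u,v,w,h,cv2.contourArea(c),onz(C,(u+w/2,v+h/2),.1775),'diam',w*(p[2]+.179-.1775)/351)
cv2.imwrite('pics/c10.png',im)
S=cam('side');print(proj(C,(.4278,.2487,.112)))
E
```

```text
20.2 [0.49615278 0.21728258 0.24096589] [-3.14147094e+00  2.03658717e-05  1.51297527e+00] [ 1.61171257 -0.3639053   0.63717063] 0.055036290796939384 [2.62282963e-01 2.83637823e-01 1.06338284e-01 1.39361873e+00
 1.89673108e-05 1.89090035e+00]
expect dial if standing [328.70057127 239.47235278] home [328.60273641 233.73358108]
264 183 92 41 931.5 [0.48617483 0.24368741 0.1775    ] diam 0.06355231178697356
0 0 640 433 149454.0 [0.4925871  0.23389791 0.1775    ] diam 0.4421030385180769
[246.61189686 185.56813348]
```

No more viewing, so I'll detect the dial by its cream colour.

```bash
cat > dial.py <<'E'
from h import *
def dial(C,im,e,z):
    hsv=cv2.cvtColor(im,cv2.COLOR_BGR2HSV); m=cv2.inRange(hsv,(18,18,165),(40,110,255))
    m=cv2.morphologyEx(m,cv2.MORPH_CLOSE,np.ones((5,5)))
    for c in cv2.findContours(m,0,2)[0]:
        u,v,w,h=cv2.boundingRect(c)
        if cv2.contourArea(c)>30 and np.hypot(u+w/2-e[0],v+h/2-e[1])<60: print((u,v,w,h),cv2.contourArea(c),onz(C,(u+w/2,v+h/2),z).round(4))
E
python3 - <<'E'
from dial import *
a=cv2.imread('pics/w10.png');print('dial colour hsv',cv2.cvtColor(a,cv2.COLOR_BGR2HSV)[312:320,326].tolist())
C=cam('wrist');im=cv2.imread('pics/w11.png');dial(C,im,(328.7,239.5),.1775)
print(cv2.cvtColor(im,cv2.COLOR_BGR2HSV)[205:275:5,329].tolist())
S,sm=snap('side','s11.png')
for z in(.1775,.1635): print('side exp',z,proj(S,(.4965,.2164,z)))
dial(S,sm,proj(S,(.4965,.2164,.1775)),.1775)
E
```

```text
dial colour hsv [[23, 52, 221], [23, 53, 216], [24, 52, 210], [23, 55, 210], [22, 55, 209], [21, 55, 209], [22, 56, 209], [23, 55, 219]]
(303, 215, 49, 47) 1715.5 [0.4986 0.2162 0.1775]
(316, 201, 25, 6) 37.0 [0.5007 0.2421 0.1775]
(265, 184, 89, 37) 738.5 [0.4873 0.2439 0.1775]
(19, 35, 621, 383) 70074.0 [0.5005 0.2253 0.1775]
[[19, 28, 100], [23, 26, 79], [20, 48, 166], [25, 46, 223], [25, 48, 222], [25, 46, 222], [23, 52, 187], [150, 6, 42], [26, 49, 223], [25, 48, 221], [26, 49, 223], [23, 52, 217], [11, 163, 161], [11, 162, 161]]
side exp 0.1775 [257.32540225 267.81778789]
side exp 0.1635 [257.69631401 273.46645105]
(249, 263, 17, 12) 112.0 [0.4937 0.2186 0.1775]
(289, 250, 15, 8) 35.5 [0.4704 0.1357 0.1775]
(247, 229, 18, 21) 204.0 [0.5629 0.1561 0.1775]
```

The dial sits within about 1 px of the standing position in both views: the plug is in the mouth, upright. Next I'll shut the fingers, move over the thumb pad and set the jaw axis crosswise to the gauge.

Request:
servo_tool(motion="0.75 -1.8 0 -6.7 -1;0 0 0 -6.7 -1;0 0 0 -6.7 -1;0 0 0 -6.7 -1;0 0 0 -6.7 -1;0 0 0 -6.7 -1;0 0 0 -6.7 -1;0 0 0 -6.7 -1;0 0 0 -6.7 -1;0 0 0 -6.7 -1;0 0 0 0 -1;0 0 0 0 -1")

```text
time: 21.3
position: [0.4787, 0.2258, 0.2393]
tcp_rot: [-3.141, -0.0, 2.679]
ft_force: [0.9, -0.7, -0.3]
width: 0.0001
```

```bash
python3 - <<'E'
from dial import *
o=manip.observe();p=o['position'];y=o['tcp_rot'][2];print(o['time'],p,y,o['width'],o['joint_positions'])
d=np.array([.4265,.252])-p[:2];print('tx,ty',100*(np.cos(y)*d[0]+np.sin(y)*d[1]),100*(np.sin(y)*d[0]-np.cos(y)*d[1]))
E
```

```text
21.3 [0.47870851 0.2258196  0.23930703] 2.678661288191402 0.00011975096227063437 [2.86750783e-01 2.62178333e-01 7.14045000e-02 1.38065240e+00
 7.32317491e-06 7.49682048e-01]
tx,ty 5.840487416022542 0.010993494304156748
```

Request:
servo_tool(motion="2 0 0 0 -1;2 0 0 0 -1;1.85 0 0 0 -1;0 0 2 0 -1;0 0 2.5 0 -1;0 0 2.5 0 -1;0 0 2.5 0 -1;0 0 2 0 -1;0 0 0 0 -1;0 0 0 0 -1;0 0 0 0 -1")

```text
time: 22.22
position: [0.4269, 0.252, 0.1259]
tcp_rot: [3.141, 0.001, 2.681]
ft_force: [0.9, 0.6, 0.4]
width: 0.0
```

```bash
python3 - <<'E'
from dial import *
o=manip.observe();p=o['position'];print(o['time'],p,o['ft_force'])
C,im=snap('wrist','w12.png');hsv=cv2.cvtColor(im,cv2.COLOR_BGR2HSV)
for b in(0,.03): print('tip',b,proj(C,p+[0,0,b]).round(1))
print('pad exp',proj(C,(.4291,.2506,.112)).round(1))
e=proj(C,(.4291,.2506,.112)).astype(int)
g=cv2.cvtColor(im,cv2.COLOR_BGR2GRAY)
print(g[e[1]-60:e[1]+100:5,e[0]-60:e[0]+64:5])
E
```

```text
22.2167 [0.42694634 0.25197825 0.12588806] [0.85420347 0.60980292 0.35364471]
tip 0 [325.8 273.3]
tip 0.03 [325.6 299. ]
pad exp [325.3 267.7]
[[101 102 102 103 102  99 102 102 104 102 103 104 104 103 105 105 103 104
  100 102 102 103 102 103 104]
 [101 103 101  98 100  99 104 100 101 104 105 106 107 103 102 101 103 100
  100 102 101 104 104 102 106]
 [100 102  99 101 104 100 105 102 103 103 105 104 104 101 101 101 101 104
  103 102 105 101 106 105 104]
 [ 99 100 102 100 101 104 104 104 105 102 104 103 101 100 100 102 103 102
  102 103 104 103 104 103 106]
 [ 89  89  89  88  89  88  87  89  86  87  88  87  87  89  87  89  90  88
   88  88  90  91  89  89  89]
 [ 99 101 102 101 101 102 101 100 101 101 100 101 100 101 100 100 101 100
   99  98  99  99  99 100  97]
 [103 101 103 102 102  99  99 101 101  98 100 100 100  99  99  99  98  99
   99  98 101  98 100 101  99]
 [162 101 102 102 102 102 102 102 102 100  86  83  84  83  88 101 100 101
  101 101  99 100 102 101 102]
 [ 94  90  89  91  92  90  91  92  89  84 106 108 105 105 106  84  90  92
   90  91  92  91  92  90  91]
 [ 96  90  9
[... 1703 characters left out ...]
53  82 172 193  57  71 193 141  65  54
   53  53 101 115 113 112 115]
 [190 189 191 192 151  52  55  53  54  54  53 159  59  70  92  55  55  51
   53  54  50 110 114 113 112]
 [189 189 191 193  54  54  56  65  63  52  53  57  59  62  51  56  56  63
   64  52  53  72 112 111 112]
 [188 190 164  72  53  55  53  53  51  53  53  52  61  60  54  53  55  53
   52  54  52  51  71 106 113]
 [ 52  52  53  54  54  55  53  54  54  53  52  50  61  60  51  51  53  55
   53  53  54  55  56  54  50]
 [ 53  56  52  52  53  55  53  52  53  53  55  53  61  61  52  53  54  55
   54  53  54  55  54  53  53]
 [ 52  53  54  54  55  54  54  55  54  54  54  55  59  58  53  55  55  53
   56  53  53  53  54  53  54]]
```

The pad (columns 300–350, centred at 326, row 268) lies exactly where predicted below the fingertips. I'll descend to contact by force.

Request:
servo_tool(motion="0 0 0.8 0 -1;0 0 0.8 0 -1;0 0 0.8 0 -1;0 0 0.3 0 -1;0 0 0 0 -1;0 0 0 0 -1")

```text
time: 22.77
position: [0.4263, 0.2518, 0.0976]
tcp_rot: [-3.141, -0.0, 2.682]
ft_force: [0.4, 0.5, 0.3]
width: -0.0001
```

Request:
servo_tool(motion="0 0 0.3 0 -1;0 0 0.3 0 -1;0 0 0.3 0 -1;0 0 0 0 -1;0 0 0 0 -1")

```text
time: 23.18
position: [0.4263, 0.2517, 0.0886]
tcp_rot: [-3.141, -0.0, 2.682]
ft_force: [1.0, -0.6, 1.5]
width: -0.0001
```

Request:
servo_tool(motion="0 0 0.2 0 -1;0 0 0.2 0 -1;0 0 0 0 -1;0 0 0 0 -1")

```text
time: 23.52
position: [0.4264, 0.2518, 0.0847]
tcp_rot: [-3.141, -0.0, 2.682]
ft_force: [-0.2, -0.1, -0.4]
width: -0.0001
```

Request:
servo_tool(motion="0 0 0.2 0 -1;0 0 0.2 0 -1;0 0 0 0 -1;0 0 0 0 -1")

```text
time: 23.85
position: [0.4263, 0.2518, 0.0807]
tcp_rot: [-3.141, -0.0, 2.682]
ft_force: [0.6, -0.1, -0.2]
width: -0.0003
```

Request:
servo_tool(motion="0 0 0.2 0 -1;0 0 0.2 0 -1;0 0 0 0 -1;0 0 0 0 -1")

```text
time: 24.18
position: [0.4263, 0.2517, 0.0766]
tcp_rot: [-3.141, -0.0, 2.682]
ft_force: [0.1, 0.3, 0.3]
width: -0.0
```

Request:
servo_tool(motion="0 0 0.2 0 -1;0 0 0.2 0 -1;0 0 0 0 -1;0 0 0 0 -1")

```text
time: 24.52
position: [0.4266, 0.2519, 0.0731]
tcp_rot: [3.141, 0.0, 2.682]
ft_force: [-2.4, 0.5, 8.3]
width: -0.0001
```

Request:
servo_tool(motion="0 0 0.2 0 -1;0 0 0.2 0 -1;0 0 0 0 -1;0 0 0 0 -1")

```text
time: 24.85
position: [0.4266, 0.2519, 0.0691]
tcp_rot: [3.141, 0.0, 2.682]
ft_force: [-1.8, 0.3, 8.7]
width: -0.0004
```

Contact came at z about 0.074 with the expected 8 N. I'll press on to the stop.

Request:
servo_tool(motion="0 0 0.2 0 -1;0 0 0.2 0 -1;0 0 0.2 0 -1;0 0 0 0 -1;0 0 0 0 -1;0 0 0 0 -1")

```text
time: 25.35
position: [0.4266, 0.252, 0.0633]
tcp_rot: [3.141, 0.0, 2.682]
ft_force: [-3.2, -1.3, 11.7]
width: -0.0
```

Request:
servo_tool(motion="0 0 0.1 0 -1;0 0 0.05 0 -1;0 0 0 0 -1;0 0 0 0 -1;0 0 0 0 -1;0 0 0 0 -1")

```text
time: 25.85
position: [0.4267, 0.2521, 0.0629]
tcp_rot: [3.14, 0.001, 2.683]
ft_force: [-9.7, -1.7, 32.7]
width: -0.0
```

That is the stop (force up sharply at 0.0629). I'll check whether the gauge dropped before letting go.

```bash
python3 - <<'E'
from dial import *
S,sm=snap('side','s13.png')
for z in(.1775,.1635): print(z,proj(S,(.4965,.2164,z)).round(1))
dial(S,sm,proj(S,(.4965,.2164,.17)),.1635); print(manip.observe()['ft_force'])
a=cv2.imread('pics/s11.png')
for n,i in (('before',a),('now',sm)): print(n,cv2.cvtColor(i,cv2.COLOR_BGR2GRAY)[255:300,256:259].mean(1).astype(int).tolist())
E
```

```text
0.1775 [257.3 267.8]
0.1635 [257.7 273.5]
(243, 244, 50, 14) 132.0 [0.5314 0.1542 0.1635]
[-8.53871398 -2.48967002 32.36749412]
before [112, 109, 144, 141, 142, 141, 141, 143, 147, 148, 153, 124, 107, 50, 104, 172, 169, 168, 160, 153, 98, 80, 80, 81, 82, 82, 81, 80, 81, 79, 76, 95, 145, 142, 141, 141, 141, 140, 139, 140, 138, 135, 134, 148, 138]
now [184, 173, 101, 50, 60, 109, 171, 138, 66, 47, 50, 52, 52, 52, 51, 51, 52, 51, 51, 51, 50, 52, 52, 52, 51, 51, 51, 51, 51, 50, 50, 51, 51, 51, 52, 51, 51, 51, 52, 52, 50, 51, 50, 65, 98]
```

The gripper blocks the side view. I'll let the sleeve rise slowly, then check.

Request:
servo_tool(motion="0 0 -0.2 0 -1;0 0 -0.2 0 -1;0 0 -0.2 0 -1;0 0 -0.2 0 -1;0 0 -0.1 0 -1;0 0 0 0 -1;0 0 0 0 -1")

```text
time: 26.48
position: [0.4266, 0.2519, 0.0707]
tcp_rot: [3.141, 0.0, 2.682]
ft_force: [-2.5, -0.9, 8.3]
width: 0.0003
```

Request:
servo_tool(motion="0 0 -0.2 0 -1;0 0 -0.3 0 -1;0 0 -1 0 -1;0 0 -2.5 0 -1;0 0 -2.5 0 -1;0 0 -2.5 0 -1;0 0 -2.5 0 -1;0 0 -2.5 0 -1;2 0 -2 0 -1;3 0 0 0 -1;3 0 0 0 -1;0 0 0 0 -1")

```text
time: 27.48
position: [0.3513, 0.2884, 0.2308]
tcp_rot: [3.141, -0.001, 2.684]
ft_force: [0.6, 0.1, 1.3]
width: 0.0004
```

```bash
python3 - <<'E'
from dial import *
print(manip.observe()['position'],manip.observe()['time'])
S,sm=snap('side','s14.png');T,tm=snap('top','t14.png');C,im=snap('wrist','w14.png')
for z in(.1775,.1635):
    q=(.4965,.2164,z); print(z,'side',proj(S,q).round(1),'top',proj(T,q).round(1),'wrist',proj(C,q).round(1))
q=(.4965,.2164,.17)
for A,i in((S,sm),(T,tm),(C,im)): print('--');dial(A,i,proj(A,q),.1635)
a=cv2.imread('pics/s11.png')
for n,i in (('before',a),('now',sm)): print(n,cv2.cvtColor(i,cv2.COLOR_BGR2GRAY)[255:305,256:259].mean(1).astype(int).tolist())
# pad in side view: before/after
e=proj(S,(.4291,.2506,.112)).astype(int);print(e)
for n,i in (('before',a),('now',sm)): print(n,cv2.cvtColor(i,cv2.COLOR_BGR2GRAY)[e[1]-20:e[1]+22,e[0]-1:e[0]+2].mean(1).astype(int).tolist())
E
```

```text
[0.35133772 0.28844706 0.23083067] 27.4833
0.1775 side [257.3 267.8] top [198.8 262.4] wrist [324.8 423.2]
0.1635 side [257.7 273.5] top [200.8 263.3] wrist [324.9 410.2]
--
(251, 291, 21, 25) 103.0 [0.4314 0.2697 0.1635]
(248, 268, 20, 13) 175.5 [0.4939 0.2181 0.1635]
--
(190, 285, 10, 14) 41.5 [0.4484 0.2251 0.1635]
(190, 253, 22, 28) 375.5 [0.4902 0.216  0.1635]
--
(318, 393, 18, 28) 371.5 [0.4942 0.2196 0.1635]
before [112, 109, 144, 141, 142, 141, 141, 143, 147, 148, 153, 124, 107, 50, 104, 172, 169, 168, 160, 153, 98, 80, 80, 81, 82, 82, 81, 80, 81, 79, 76, 95, 145, 142, 141, 141, 141, 140, 139, 140, 138, 135, 134, 148, 138, 139, 136, 130, 146, 142]
now [50, 47, 48, 49, 47, 48, 47, 48, 63, 100, 130, 133, 127, 179, 249, 243, 239, 208, 137, 108, 199, 249, 246, 242, 235, 231, 114, 74, 79, 80, 80, 78, 77, 78, 78, 75, 80, 112, 136, 133, 132, 132, 129, 138, 130, 127, 147, 216, 222, 129]
[270 319]
before [122, 120, 119, 121, 119, 117, 108, 99, 86, 89, 100, 105, 111, 119, 129, 111, 73, 77, 77, 76, 77, 78, 77, 78, 79, 79, 81, 86, 84, 82, 84, 87, 86, 86, 86, 87, 87, 92, 98, 93, 90, 91]
now [156, 144, 132, 136, 135, 130, 123, 106, 101, 105, 136, 153, 178, 196, 221, 195, 123, 128, 128, 129, 129, 129, 130, 130, 132, 132, 118, 77, 76, 83, 119, 150, 147, 147, 147, 148, 150, 151, 144, 106, 91, 93]
```

The dial is 5.5 px lower in the side view, against 5.7 px expected for the full 14 mm drop. The pad's edge is on the same rows as before pressing, so the sleeve is back up. The arm is clear.

```bash
python3 -c "
from workcell import manip
print(manip.close_job(), manip.observe()['time'])"
```

```text
the job is handed in; nothing more can be done
the job is handed in; nothing more can be done
```

The gauge is fitted to the green manifold's coupler and, by my last checks, fully home and locked. I handed the job in at about 27.6 s, and no verdict is reported.

**What I did:** I swung the cover to about 1.5 rad and stood the gauge on the closed jaws. I then pressed the thumb pad to its stop, about 11–12 mm down, and let the sleeve rise slowly.

**Last checks:**
- **Gauge:** the dial dropped 5.5 px in the side view, against 5.7 px expected for the full 14 mm.
- **Sleeve:** the pad's edges returned to the same image rows as before pressing, so the sleeve is up to within about 1 mm.
- **Cover:** I saw it about 1.5 rad open after swinging it and did not touch it again, but I took no final picture of it.
- **Tilt:** not measured directly; the dial's position matched an upright gauge to within about 1 px while it stood on the jaws.

**What failed or disagreed:**
- **First cover sweep:** it missed, passing above the tab, because the fingertips end about 38 mm behind the stated TCP. Two views confirmed this and I allowed for it from then on.
- **Mouth position:** the wrist and side cameras disagreed by up to 6 mm, so I lined the plug up directly against the mouth.
- **Stop force:** pressing on the stop reached 33 N.
- **Final dial x–y:** the side, top and wrist views differed by a few mm, partly because of glare and occlusion, so I relied on the drop for the seating check.

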